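Let the bench lift down level with the roller stand and lock its valve

ROBOT

A 7-joint arm with a two-finger parallel gripper is mounted at the origin on the work surface. World frame = base frame: x ahead of the robot, y to its left, z up, the work surface at z = 0. Lengths are in m, angles in rad, forces in N, time in s.
With the tool pointing down it reaches from about 0.4 to 0.85 m from the base axis. Payload 10.4 kg.
Tool frame: the origin (TCP) lies midway between the tips of the shut fingers; the grasp point (between the pads) lies 19 mm behind it; z points along the fingers, y is the line along which they close (so a half turn about z gives the same grasp; the last joint's range is limited). The gripper opens to 85 mm and grips with 20 to 120 N. Pads are 22 mm wide; open, the fingers measure 114 mm over their backs; the gripper's body (76 mm by 85 mm) begins 54 mm behind the grasp point. The pads swing forward as they close: fully open they stand 13 mm farther back than shut.
Start: joints at [-1.319, 0.332, -0.065, 1.46, 0.022, 1.35, -0.088], TCP at [0.17, 0.602, 0.231] pointing down, gripper open.
Joint ranges: [-2.6, 2.6], [-0.5, 2.12], [-1.47, 1.34], [0.16, 2.42], [-1.27, 4.41], [0.06, 2.06], [-2.6, 2.6]. Speed limits (rad/s): [2.22, 2.22, 2.79, 2.79, 3.14, 3.14, 3.14].

INTERFACE

Orientations are given as a unit quaternion [x, y, z, w].
In Python, from workcell import get_obs, camera, camera_params, hand_in gives the robot as it stands.
- The arm moves only by the tool carry_out, never from a script. Its argument "commands" is a list that holds one entry, the list of rows, each a list of 6 numbers: the shift along the tool's x, y, z in units of 40 mm (1.0 is 40 mm), then the turn, a rotation vector about the tool's x, y, z in units of 6 degrees (1.0 is 6 degrees). In form: [[[x, y, z, ax, ay, az], ...]]. A call has 1 to 20 rows; each row shifts and turns the commanded pose from where the row before left it, along the tool's axes as they then stand; what a row does not reach is not made up. A row lasts 1/12 s, in which the tool goes at most 41.7 mm and 7.16 degrees, less where a joint would pass 70% of its speed; a pose out of reach is approached as far as the arm can. A call is refused whole if a number of a shift passes 1 or a number of a turn 1, either way. A call with a gripper value outside its range is refused whole. "hand" is the closure, from -1 (fully open) to 1 (shut), set as the call begins (left out, the last holds). The fingers move at their own pace and stop on an object; "force" is the grip in N (left out, the last holds). Time passes only in rows, so rows that do not move let the fingers close. It gives the time, the measured TCP pose, the force, the opening and the grip force at its end, in the units of the state.
- get_obs(): the state, without advancing time (a new reading comes with each control period).
- camera(name): name is "scene" or "top" or "wrist"; returns the picture (420x560x3 uint8, red, green, blue); there is no depth.
- camera_params(name): a dict with "mtx" (3x3 intrinsics, pixels), "R" (3x3) and "t" (3): a world point X has camera coordinates R X + t. Camera axes: x right, y down, z forward; pixel columns grow to the right and rows downward; lengths in m; the calibration is good to about 2 mm. The wrist camera is an equidistant fisheye: a pixel r from the principal point sees the ray r / f radians off the axis. A picture is of the moment at which its call begins: read the wrist's pose just before it. camera_params takes no time and is no camera call; for the wrist camera it gives the pose at the moment of the call.
- hand_in(): hands the job in; it is judged then, once.
The state is a dict: "clock": time; "joint_pos": joint angles; "joint_velocities": joint speeds; "tau": joint torques, N m; "position": TCP position; "ee_rot": TCP orientation; "ft_force": force on the tool from outside, world axes, zero at the start; "torque": the same for the moment, N m; "grip_width": opening from 0.0 (shut) to 1.0 (fully open); "grasp_force": force on a finger pad.
Only numpy, scipy, OpenCV 4.12 (cv2) and the standard library are available. Lean on these libraries where they do the work, as an engineer would, in place of code of your own. Each camera call takes 0.05 s, during which the arm holds its last target. There are 200 camera calls.

TASK

Ease the red release valve of the bench lift open just far enough that the deck with its mould sinks slowly (never faster than about 3 cm a second), and shut the valve again when the deck's top is level with the tops of the steel rollers beside it; the deck cannot be raised again. Then slide the yellow locking fork fully home over the closed handle. Do not push or lift the deck or its load by hand, and leave the other things on the bench where they are.

Things in the scene. Friction and masses are not known exactly. Their poses are not given: they have to be found in the camera images.
- valve_grip (a point): Centre of the red bar handle of the release valve: a bar 96 long, 16 wide, 24 high (mm), on a stem over a grey plate that slopes 25 degrees (rising away from the robot). Its x axis runs along the bar, y across it (grip it across y; 25 mm and more free on both sides), z along the valve's axis, out of the sloping plate; it turns with the handle. The bar's centre is 46 mm above the plate. With the valve shut the bar lies straight up and down the slope, pointing at the fork.
- valve (a joint): Angle of the release valve, rad: 0 shut (stop), grows as the handle is turned counter-clockwise seen from above, to 1.8 (stop). It stays where it is left; turning takes about 0.2 N m. The deck begins to sink somewhere between 0.3 and 1.1 rad, differently each time (hidden load); past that point its speed grows by about 80 mm/s per rad; turned back below it, the deck stops almost at once.
- deck (a joint): Height of the lift's deck above its lowest position, m (0 to 0.13); it sinks by its own weight when the valve is open enough and cannot be pumped up.
- deck_top (a point): Centre of the top face of the aluminium deck, 170 x 160 mm, 12 mm thick, with low green edge strips; z up. It stands to the left of the valve (seen from the robot), 230 mm from the valve's axis.
- stand_top (a point): Centre of the roller stand just beyond the deck (three steel rollers 144 mm long between grey rails), at the height of the rollers' tops; z up. The stand is fixed; its height differs each time.
- mould: A clamped two-part mould, plywood, plaster and orange, 100 x 110 x 65 mm, 0.9 kg, standing loose on the deck; origin at the centre of its underside.
- lock_grip (a point): Grip of the yellow locking fork: the centre of the upper part of an upright tab 40 mm long (x, along the slope), 16 mm wide (y), whose top is 20 mm above this point, and whose free sides reach 36 mm below it. Axes: x up the slope, z out of the plate. The fork's two prongs, 24 mm apart inside, point down the slope at the valve and pass either side of the bar's end; they pass only if the valve is shut to within about 0.1 rad.
- lock (a joint): Travel of the locking fork, m: 0 pulled back up the slope, 0.045 fully home round the bar's end (stop). Slides down the slope, towards the valve, with 4 N of friction, and stays where it is left.
- jar_a: Jar with red lid, 56 mm across, 60 mm high, to the right of the valve; origin under its centre.
- jar_b: The same, a little further away.
- screwdriver: Screwdriver lying on the table between the valve console and the roller stand.
- hammer: Hammer 220 mm long lying to the left of the lift.
- cup: Blue mug, 80 mm across, 90 mm high, far right.
- spray: Bottle, 60 mm across, 170 mm high, far left.
- carton: Cardboard box 100 x 120 x 90 mm, near left.
Things that resemble listed ones, but are neither listed nor needed, are in the scene too. Leave any green look-alike of the mould alone.

How it is judged:
By the outcome, as a careful person would: the job done as asked, in the order asked, and still so for the second after the job is handed in, with the robot touching nothing.
It also fails if it takes over 64 s, if anything falls off the work surface, if the arm or the gripper's body presses on something with over 40 N, if the wrist force passes 120 N, or if a joint passes its speed limit or range.

## Working session

There is one attempt and no reset: what is moved stays moved. The work goes in short steps, Python scripts to look and compute and a tool call to move; the robot and the scene stay as the last step left them, time stands still between calls to the robot, and variables do not carry over. Pictures are saved under pics/ and viewed, at most 10 in all, crops included, and the job is handed in when it is done.

Besides the shell and the picture viewer there is one more tool, called after "Call:" as a command line: name --argument value ..., lists and objects as JSON in quotes. carry_out: Moves the arm, as the interface text tells. Its arguments: {"type":"object","properties":{"commands":{"type":"array"},"hand":{"type":"number"},"force":{"type":"number"}},"required":["commands"]}

```bash
mkdir -p pics
python3 - <<'E'
from workcell import *
import cv2,numpy as np
o=get_obs();print({k:np.round(v,3) for k,v in o.items()})
for n in("scene","top"):
    p=camera_params(n);print(n,p)
    cv2.imwrite(f"pics/{n}0.png",camera(n)[:,:,::-1])
E
```

```text
{'clock': np.float64(0.0), 'joint_pos': array([-1.319,  0.333, -0.065,  1.461,  0.022,  1.35 , -0.089]), 'joint_velocities': array([ 0.   , -0.   ,  0.002, -0.   , -0.001, -0.003, -0.001]), 'tau': array([-1.0000e-03, -6.2544e+01,  4.8000e-02, -3.9163e+01,  1.6000e-02,
        9.0000e-03,  0.0000e+00]), 'position': array([0.17 , 0.601, 0.231]), 'ee_rot': array([ 0.137,  0.991, -0.001, -0.   ]), 'ft_force': array([ 0.083, -0.741, -0.167]), 'torque': array([-0.018,  0.032,  0.057]), 'grasp_force': np.float64(0.0), 'grip_width': np.float64(0.997)}
scene {'mtx': array([[423.26400528,   0.        , 273.48863954],
       [  0.        , 423.26400528, 209.57840242],
       [  0.        ,   0.        ,   1.        ]]), 'R': array([[ 0.89818297,  0.43935293, -0.01537414],
       [ 0.35396328, -0.74347352, -0.56741266],
       [-0.26072468,  0.5041985 , -0.82329005]]), 't': array([-0.48816204, -0.13299646,  1.55556056])}
top {'mtx': array([[438.34746276,   0.        , 277.90657469],
       [  0.        , 438.34746276, 208.64176334],
       [  0.        ,   0.        ,   1.        ]]), 'R': array([[-0.00179875, -0.99987583, -0.01565524],
       [-0.98806788,  0.00418812, -0.15396211],
       [ 0.15400856,  0.0151915 , -0.98795272]]), 't': array([-0.02855451,  0.5623688 ,  1.30588389])}
```

View pics/scene0.png

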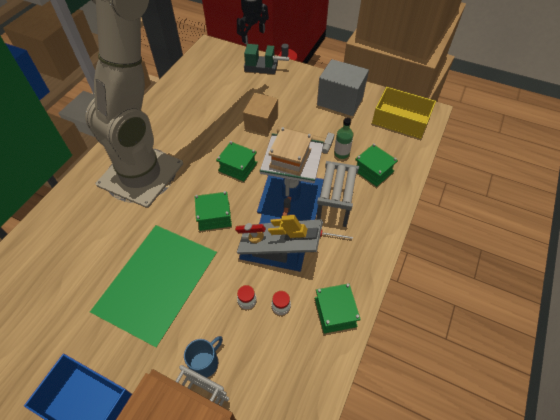

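View pics/top0.png

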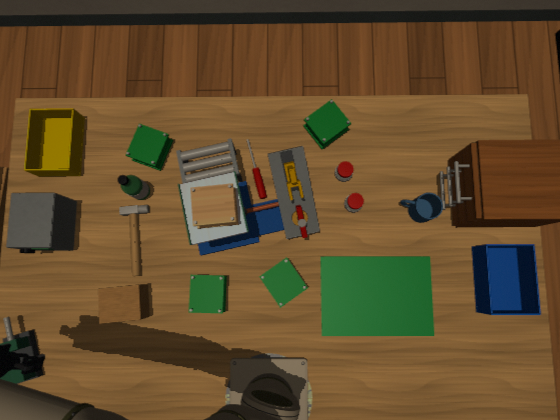

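In scene, red items are the handle (251,229) and jar lids (246,292), (281,298). In top, they are the handle (301,222), screwdriver (259,183) and lids (345,170), (355,202). The valve is the bar on the grey sloping plate, in line with the yellow fork (292,180). I'll confirm this in a crop.

Run:
```python
import cv2,numpy as np
a=cv2.imread("pics/top0.png")[130:260,170:325];b=cv2.imread("pics/scene0.png")[120:275,225:365]
a=cv2.resize(a,(400,335),interpolation=2);b=cv2.resize(b,(400,443),interpolation=2)
c=np.zeros((443,800,3),np.uint8);c[:335,:400]=a;c[:,400:]=b
cv2.imwrite("pics/crop1.png",c)
```

```text
(no output)
```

View pics/crop1.png

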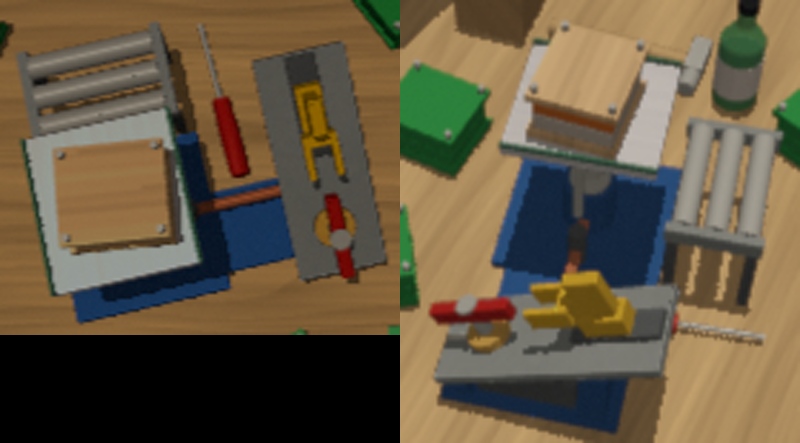

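The crop confirms it: the handle bar is on the sloping plate with the fork uphill of it, and the screwdriver lies loose on the table. Next I'll triangulate.

```bash
cat > h.py <<'E'
from workcell import *
import cv2,numpy as np
def ray(P,px):
    u=(np.array(px,float)-P["mtx"][:2,2])/P["mtx"][0,0]
    if P.get("fish"):
        r=np.linalg.norm(u);d=np.r_[u/r*np.sin(r),np.cos(r)]
    else: d=np.r_[u,1]; d/=np.linalg.norm(d)
    return -P["R"].T@P["t"],P["R"].T@d
def tri(obs):
    A=0;b=0;rs=[ray(P,p) for P,p in obs]
    for o,d in rs:
        M=np.eye(3)-np.outer(d,d);A=A+M;b=b+M@o
    X=np.linalg.solve(A,b)
    return X,max(np.linalg.norm(np.cross(X-o,d)) for o,d in rs)
def proj(P,X):
    c=P["R"]@X+P["t"]
    if P.get("fish"):
        r=np.linalg.norm(c[:2]);t=np.arctan2(r,c[2]);return P["mtx"][:2,2]+P["mtx"][0,0]*t*c[:2]/r
    return P["mtx"][:2,2]+P["mtx"][0,0]*c[:2]/c[2]
def wcam():
    P=camera_params("wrist");P["fish"]=1;return P,camera("wrist")
def mask(im,col):
    h=cv2.cvtColor(im,cv2.COLOR_RGB2HSV)
    if col=="red": return ((h[...,0]<6)|(h[...,0]>172))&(h[...,1]>170)&(h[...,2]>70)
    if col=="yel": return (abs(h[...,0].astype(int)-23)<6)&(h[...,1]>190)&(h[...,2]>90)
E
python3 - <<'E'
from h import *
P={n:camera_params(n) for n in("scene","top")};im={n:cv2.imread(f"pics/{n}0.png")[:,:,::-1].copy() for n in P}
roi={"scene":(215,250,230,320),"top":(155,245,275,322)}
c={}
for n in P:
    a,b,l,r=roi[n]
    for col in("red","yel"):
        m=np.zeros((420,560),bool);m[a:b,l:r]=mask(im[n],col)[a:b,l:r]
        p=np.argwhere(m)[:,::-1].astype(np.float32);R=cv2.minAreaRect(p);print(n,col,len(p),R,)
        bx=cv2.boxPoints(R);c[n,col]=R[0]
        e=sorted([((bx[i]+bx[(i+1)%4])/2,np.linalg.norm(bx[i]-bx[(i+1)%4])) for i in range(4)],key=lambda t:t[1])[:2]
        e=[t[0] for t in e]; e.sort(key=lambda q:q[0] if n=="scene" else -q[1]); c[n,col,"e"]=e
for col in("red","yel"):
    print(col,tri([(P[n],c[n,col]) for n in P]),[tri([(P[n],c[n,col,"e"][k]) for n in P]) for k in(0,1)])
s=lambda u,v:(225+(u-400)*.35+0,120+v*.35); t=lambda u,v:(170+u*.3875,130+v*.388)
pts={"deck near-right corner":(s(500,150),t(52,293)),"deck far-right/near":(s(655,170),t(202,262)),"deck nearleft far":(s(538,40),t(25,140)),
"r1 right end":(s(695,228),t(170,103)),"r3 right":(s(755,235),t(152,38)),"r1 left":(s(702,128),t(40,128)),"r3 left":(s(767,135),t(28,65)),
"tab top":(s(583,290),t(312,95))}
for k,(a,b) in pts.items(): X,e=tri([(P["scene"],a),(P["top"],b)]);print(k,X.round(3),round(e,4))
E
```

```text
scene red 151 ((249.95291137695312, 228.38821411132812), (7.209471225738525, 28.070920944213867), 85.60128784179688)
scene yel 524 ((287.5, 225.5), (21.0, 37.0), 90.0)
top red 128 ((301.1263732910156, 221.0812225341797), (32.75665283203125, 5.310741424560547), 77.73522186279297)
top yel 342 ((295.38775634765625, 192.76211547851562), (61.78443145751953, 13.911354064941406), 80.27242279052734)
red (array([ 0.51441586, -0.09844632,  0.11543759]), np.float64(0.00015976918131474204)) [(array([ 0.46986322, -0.10900166,  0.09377163]), np.float64(0.00012635143773019814)), (array([ 0.55771607, -0.08831516,  0.13677461]), np.float64(0.00011538526851210234))]
yel (array([ 0.60670298, -0.07105382,  0.14736862]), np.float64(0.018280553290598252)) [(array([ 0.53471991, -0.0792396 ,  0.10720237]), np.float64(0.03124916311907551)), (array([ 0.67445312, -0.06384641,  0.18841958]), np.float64(0.005112882684122164))]
deck near-right corner [0.428 0.213 0.018] 0.0413
deck far-right/near [0.554 0.091 0.144] 0.0818
deck nearleft far [0.533 0.158 0.329] 0.0629
r1 right end [0.678 0.1   0.107] 0.0105
r3 right [0.748 0.117 0.117] 0.0041
r1 left [0.64  0.242 0.112] 0.0004
r3 left [0.713 0.257 0.12 ] 0.0012
tab top [ 0.643 -0.075  0.212] 0.0103
```

Call:
carry_out --commands '[[[0,0,-0.4,0,0,1],[0,0,-0.4,0,0,1],[0,0,-0.4,0,0,1],[0,0,-0.4,0,0,1],[0,0,-0.4,0,0,1],[0,0,-0.4,0,0,1],[0,0,-0.4,0,0,1],[0,0,-0.4,0,0,1],[0,0,-0.4,0,0,1],[0,0,-0.4,0,0,1],[0,0,-0.4,0,0,1],[0,0,-0.4,0,0,1]]]' --hand 0.2

```text
clock: 1.1
position: [0.1695, 0.6014, 0.4237]
ee_rot: [0.695, 0.719, -0.0, 0.0]
ft_force: [0.5, 0.2, 0.3]
grip_width: 0.402
grasp_force: 0.0
```

```bash
cat >> h.py <<'E'
from scipy.spatial.transform import Rotation as Ro
psi=np.radians(13.3);sl=np.radians(25)
ups=np.array([np.cos(sl)*np.cos(psi),np.cos(sl)*np.sin(psi),np.sin(sl)]);left=np.array([-np.sin(psi),np.cos(psi),0]);nrm=np.cross(ups,left)
def togo(grasp,Rt,back=0,off=0.019):
    "tool-frame shift (40mm units) and rotvec (6deg units) to reach: TCP beyond grasp by off, back along tool z"
    o=get_obs();R=Ro.from_quat(o["ee_rot"]);T=grasp+Rt[:,2]*(off-back)
    print("pos",o["position"].round(4),"joints",o["joint_pos"].round(2),"t",o["clock"],"F",o["ft_force"].round(1))
    print("shift/40mm",(R.inv().apply(T-o["position"])/.04).round(2),"turn/6deg",((R.inv()*Ro.from_matrix(Rt)).as_rotvec(degrees=True)/6).round(2))
Rv=np.c_[ups,-left,-nrm]   # tool x upslope, z into plate
V=np.array([.5135,-.0985,.114])
E
python3 - <<'E'
from h import *
togo(V,Rv,.15)
E
```

```text
pos [0.1695 0.6014 0.4237] joints [-1.44  0.32  0.11  1.09 -0.03  1.74 -1.31] t 1.1 F [0.5 0.2 0.3]
shift/40mm [-18.05   6.64   4.79] turn/6deg [-2.85  3.49 12.89]
```

Call:
carry_out --commands '[[[-0.9,0.33,0,0,0,0],[-0.9,0.33,0,0,0,0],[-0.9,0.33,0,0,0,0],[-0.9,0.33,0,0,0,0],[-0.9,0.33,0,0,0,0],[-0.9,0.33,0,0,0,0],[-0.9,0.33,0,0,0,0],[-0.9,0.33,0,0,0,0],[-0.9,0.33,0,0,0,0],[-0.9,0.33,0,0,0,0],[-0.9,0.33,0,0,0,0],[-0.9,0.33,0,0,0,0],[-0.9,0.33,0,0,0,0],[-0.9,0.33,0,0,0,0],[-0.9,0.33,0,0,0,0],[-0.9,0.33,0,0,0,0],[-0.9,0.33,0,0,0,0],[-0.9,0.33,0,0,0,0],[-0.9,0.33,0,0,0,0],[-0.9,0.33,0,0,0,0]]]'

```text
clock: 2.77
position: [0.4617, -0.1098, 0.4233]
ee_rot: [0.693, 0.721, 0.001, -0.0]
ft_force: [1.0, 0.9, -0.6]
grip_width: 0.397
grasp_force: 0.0
```

Run:
```python
from h import *
togo(V,Rv,.15)
```

```text
pos [ 0.4617 -0.1098  0.4233] joints [-1.04 -0.19  1.03  1.52  0.16  1.72  0.04] t 2.7667 F [ 1.   0.9 -0.6]
shift/40mm [-0.04 -0.06  4.76] turn/6deg [-2.87  3.47 12.93]
```

Call:
carry_out --commands '[[[0,0,0,-0.22,0.27,1],[0,0,0,-0.22,0.27,1],[0,0,0,-0.22,0.27,1],[0,0,0,-0.22,0.27,1],[0,0,0,-0.22,0.27,1],[0,0,0,-0.22,0.27,1],[0,0,0,-0.22,0.27,1],[0,0,0,-0.22,0.27,1],[0,0,0,-0.22,0.27,1],[0,0,0,-0.22,0.27,1],[0,0,0,-0.22,0.27,1],[0,0,0,-0.22,0.27,1],[0,0,0,-0.22,0.27,1]]]' --hand 0.1

```text
clock: 3.85
position: [0.4615, -0.1077, 0.4232]
ee_rot: [0.97, 0.107, 0.216, -0.027]
ft_force: [0.5, 0.3, 1.0]
grip_width: 0.449
grasp_force: 0.0
```

Run:
```python
from h import *
togo(V,Rv,.15)
P,im=wcam();print(P); cv2.imwrite("pics/w1.png",im[:,:,::-1])
np.savez("w1.npz",**{k:v for k,v in P.items()})
```

```text
pos [ 0.4615 -0.1077  0.4232] joints [-0.51 -0.46  0.52  1.81  0.13  1.31 -1.34] t 3.85 F [0.5 0.3 1. ]
shift/40mm [-2.08  0.1   4.28] turn/6deg [-0.   -0.03 -0.12]
{'mtx': array([[325.1922621 ,   0.        , 279.78707166],
       [  0.        , 325.1922621 , 210.17158459],
       [  0.        ,   0.        ,   1.        ]]), 'R': array([[ 0.22085489, -0.97529143, -0.00545344],
       [-0.96647157, -0.21809986, -0.1355181 ],
       [ 0.13098025,  0.03520043, -0.99075986]]), 't': array([-0.20477748,  0.51143027,  0.52093759]), 'fish': 1}
```

View pics/w1.png

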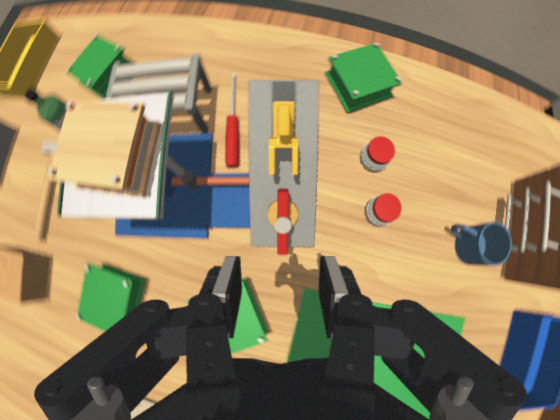

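Call:
carry_out --commands '[[[-0.42,0.02,0.86,0,0,0],[-0.42,0.02,0.86,0,0,0],[-0.42,0.02,0.86,0,0,0],[-0.42,0.02,0.86,0,0,0],[-0.42,0.02,0.86,0,0,-0.1],[0,0,0,0,0,0]]]'

```text
clock: 4.4
position: [0.4553, -0.1107, 0.2244]
ee_rot: [0.97, 0.116, 0.21, -0.026]
ft_force: [-1.0, 0.2, -1.7]
grip_width: 0.453
grasp_force: 0.0
```

Run:
```python
from h import *
togo(V,Rv,0)
P,im=wcam();cv2.imwrite("pics/w2.png",im[:,:,::-1]);np.savez("w2.npz",**P)
P1=dict(np.load("w1.npz"));i1=cv2.imread("pics/w1.png")[:,:,::-1].copy()
def red(im):
    n,l,s,c=cv2.connectedComponentsWithStats(mask(im,"red").astype(np.uint8));return [(tuple(s[k]),c[k].round(1)) for k in range(1,n) if s[k,4]>30]
print(red(i1));print(red(im));print(proj(P,V),proj(P1,V))
```

```text
pos [ 0.4553 -0.1107  0.2244] joints [-0.49 -0.43  0.63  2.19  0.11  0.91 -1.24] t 4.4 F [-1.   0.2 -1.7]
shift/40mm [0.22 0.05 3.6 ] turn/6deg [-0.04  0.09  0.05]
[((np.int32(226), np.int32(116), np.int32(13), np.int32(50), np.int32(581)), array([231.6, 141.2])), ((np.int32(368), np.int32(137), np.int32(27), np.int32(26), np.int32(544)), array([380.8, 149.7])), ((np.int32(278), np.int32(190), np.int32(11), np.int32(27), np.int32(266)), array([282.6, 202.8])), ((np.int32(374), np.int32(194), np.int32(27), np.int32(28), np.int32(599)), array([387. , 207.3])), ((np.int32(278), np.int32(234), np.int32(10), np.int32(20), np.int32(196)), array([282.5, 243.6]))]
[((np.int32(200), np.int32(49), np.int32(21), np.int32(70), np.int32(1205)), array([210.1,  84.6])), ((np.int32(407), np.int32(76), np.int32(38), np.int32(39), np.int32(1116)), array([425.4,  94.7])), ((np.int32(274), np.int32(133), np.int32(19), np.int32(47), np.int32(852)), array([282.9, 155.5])), ((np.int32(419), np.int32(155), np.int32(41), np.int32(43), np.int32(1339)), array([439. , 176.5])), ((np.int32(273), np.int32(207), np.int32(18), np.int32(39), np.int32(654)), array([281.7, 226.8]))]
[282.18431926 193.85817304] [282.5946526  224.76109114]
```

View pics/w2.png

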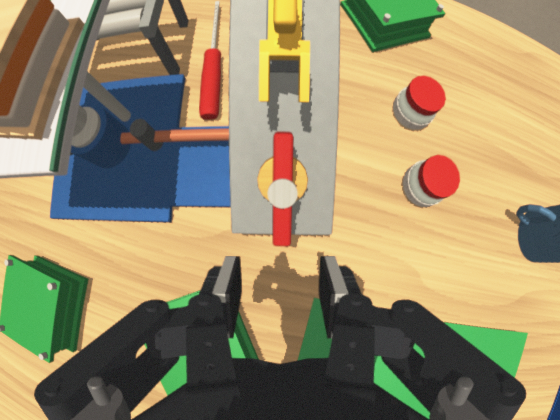

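Run:
```python
import cv2,numpy as np
a=cv2.imread("pics/w1.png")[55:225,50:215];b=cv2.imread("pics/scene0.png")[125:225,255:365]
a=cv2.resize(a,None,fx=3,fy=3,interpolation=2)   # 495x510
b=cv2.resize(b,None,fx=2.7,fy=2.7,interpolation=2)
t=cv2.resize(cv2.imread("pics/top0.png")[135:245,172:282],None,fx=2.7,fy=2.7,interpolation=2)
c=np.zeros((600,800,3),np.uint8);c[:510,:495]=a;c[:270,500:797]=b;c[290:587,500:797]=t
cv2.imwrite("pics/crop2.png",c)
```

```text
(no output)
```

View pics/crop2.png

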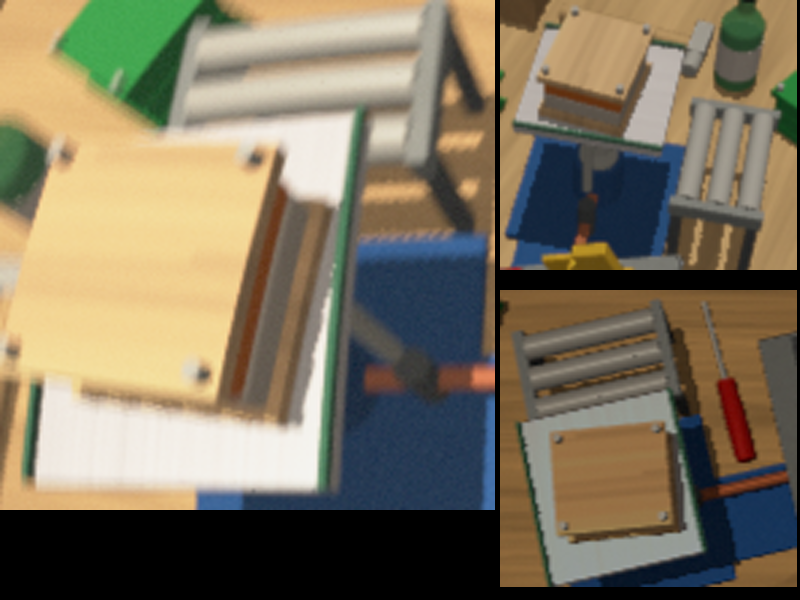

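Run:
```python
from h import *
W=dict(np.load("w1.npz"));S=camera_params("scene");T=camera_params("top")
pts={"A":((157.3,218.3),(262.4,170.2),(247.2,230.6)),"B":((167.3,93.3),(315.4,178),(234.2,173.9)),
"R3r":((189.3,64.3),(348,200.9),(230.5,145.4)),"R2r":((187.3,85),(336.5,199),(232.7,157.2)),
"R2l":((113.3,91.7),(340.9,165),(185,167.6)),"R3l":((115,71),(353.1,165.7),(181.6,155.4))}
for k,(w,s,t) in pts.items():
    X,e=tri([(W,w),(S,s),(T,t)]);print(k,X.round(4),round(e,4),[ (proj(p,X)-q).round(1) for p,q in((W,w),(S,s),(T,t))], "WS",tri([(W,w),(S,s)])[0].round(4))
```

```text
A [0.4796 0.0522 0.2058] 0.0041 [array([ 0.1, -1.1]), array([-1.3,  0.3]), array([-0.9, -0.7])] WS [0.4796 0.056  0.2011]
B [0.6383 0.088  0.2125] 0.0062 [array([-0.7,  1.7]), array([-1.4,  0.3]), array([-0.7, -2.2])] WS [0.6415 0.0891 0.2127]
R3r [0.7426 0.1128 0.1256] 0.0053 [array([ 0.9, -0.7]), array([-1.7,  0.5]), array([-1.5, -1. ])] WS [0.7453 0.1186 0.1201]
R2r [0.7067 0.1065 0.1202] 0.0065 [array([ 0.4, -1.8]), array([-1.9,  0.9]), array([-1.5, -0.6])] WS [0.7087 0.1128 0.1136]
R2l [0.6733 0.2425 0.1251] 0.0021 [array([-0.4, -0.5]), array([-0.5,  0.4]), array([-0.3, -0.1])] WS [0.6738 0.2445 0.1232]
R3l [0.7109 0.2528 0.1305] 0.0025 [array([-0.2,  0.3]), array([-0.6,  0.2]), array([-0.4, -0.8])] WS [0.7123 0.2544 0.1295]
```

Call:
carry_out --commands '[[[0.04,0.01,0.6,0,0,0],[0.04,0.01,0.6,0,0,0],[0.04,0.01,0.6,0,0,0],[0.04,0.01,0.6,0,0,0],[0.04,0.01,0.6,0,0,0],[0.02,0,0.6,0,0,0],[0,0,0,0,0,0],[0,0,0,0,0,0]]]'

```text
clock: 5.12
position: [0.528, -0.0969, 0.1063]
ee_rot: [0.969, 0.116, 0.215, -0.024]
ft_force: [-0.2, -0.1, 0.3]
grip_width: 0.45
grasp_force: 0.0
```

Call:
carry_out --commands '[[[0,0,0,0,0,0],[0,0,0,0,0,0],[0,0,0,0,0,0],[0,0,0,0,0,0]]]' --hand 1 --force 40

```text
clock: 5.45
position: [0.5275, -0.0952, 0.1075]
ee_rot: [0.969, 0.115, 0.217, -0.028]
ft_force: [-6.6, 9.7, 9.2]
grip_width: 0.183
grasp_force: 38.8
```

Run:
```python
from h import *
togo(V,Rv,0)
o=get_obs();print(o["grip_width"],o["grasp_force"],o["torque"])
P,w=wcam();s=camera("scene");t=camera("top")
c=np.zeros((600,800,3),np.uint8);c[:315,:420]=cv2.resize(w,(420,315));c[:330,430:790]=cv2.resize(s[110:220,250:370],(360,330));c[330:600,430:700]=cv2.resize(t[135:245,172:282],(270,270))
cv2.imwrite("pics/g1.png",c[:,:,::-1])
```

```text
pos [ 0.5275 -0.0952  0.1075] joints [-0.76 -0.04  0.98  2.22 -0.31  0.57 -0.87] t 5.45 F [-6.6  9.7  9.2]
shift/40mm [-0.26  0.    0.17] turn/6deg [-0.05 -0.04  0.04]
0.18326473964309584 38.76962564885616 [1.75111806 0.92766121 0.71444967]
```

View pics/g1.png

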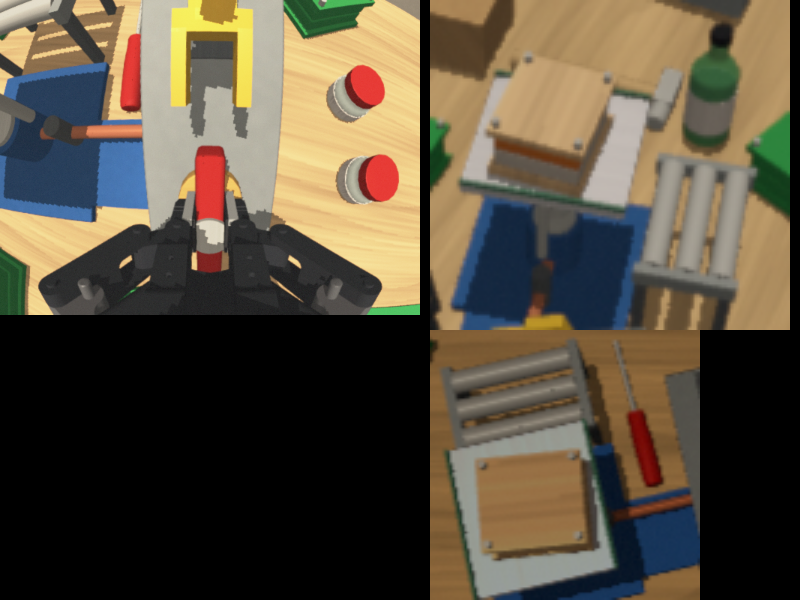

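Call:
carry_out --commands '[[[0,0,0,0,0,0],[0,0,0,0,0,0],[-0.25,0,0.1,0,0,0],[0,0,0,0,0,0]]]' --hand 0.2

```text
clock: 5.93
position: [0.5182, -0.0996, 0.0964]
ee_rot: [0.97, 0.114, 0.215, -0.026]
ft_force: [0.4, -0.4, -0.6]
grip_width: 0.398
grasp_force: 0.0
```

Run:
```python
from h import *
togo(V,Rv,0)
```

```text
pos [ 0.5182 -0.0996  0.0964] joints [-0.75 -0.04  0.99  2.25 -0.32  0.55 -0.84] t 5.9333 F [ 0.4 -0.4 -0.6]
shift/40mm [ 0.09 -0.05  0.03] turn/6deg [-0.02 -0.01  0.02]
```

Call:
carry_out --commands '[[[0.08,-0.05,0.02,0,0,0],[0,0,0,0,0,0],[0,0,0,0,0,0],[0,0,0,0,0,0]]]' --hand 1

```text
clock: 6.27
position: [0.5225, -0.0963, 0.098]
ee_rot: [0.969, 0.115, 0.215, -0.025]
ft_force: [-4.1, -0.5, 5.0]
grip_width: 0.189
grasp_force: 38.9
```

```bash
cat >> h.py <<'E'
import json,os
def theta():
    R=Ro.from_quat(get_obs()["ee_rot"]).as_matrix();x=R[:,0];return np.arctan2(x@left,x@ups)
Dk=np.array([[.4796,.0522],[.6383,.088]])
def deck(save=None):
    """deck z from the scene view: lower edge of the near deck side against the saved start picture,
    by vertical template shift of the near-right strip, plus top view likewise"""
    t=get_obs()["clock"];P=camera_params("scene");im=cv2.cvtColor(camera("scene"),cv2.COLOR_RGB2GRAY).astype(np.float32)
    ref=cv2.imread("pics/scene0.png",0).astype(np.float32)
    # mould template: rigid on the deck
    x0,x1,y0,y1=266,315,128,170
    X=np.array([.53,.14,.25]);s=1
    R=cv2.matchTemplate(im[110:260,240:345],ref[y0:y1,x0:x1],cv2.TM_CCOEFF_NORMED);_,v,_,(mx,my)=cv2.minMaxLoc(R)
    def sub(a):
        d=a[0]-2*a[1]+a[2];return 0 if d==0 else .5*(a[0]-a[2])/d
    my_=my+(sub(R[my-1:my+2,mx]) if 0<my<R.shape[0]-1 else 0);mx_=mx+(sub(R[my,mx-1:mx+2]) if 0<mx<R.shape[1]-1 else 0)
    px=np.array([240+mx_-x0,110+my_-y0])
    J=(proj(P,X-[0,0,.05])-proj(P,X))/50  # px per mm of sink
    o=get_obs();print("t %.2f theta %.3f shift px %s sink %.1f mm (score %.2f, J %s) j %s F %s"%(t,theta(),px.round(2),px@J/(J@J),v,J.round(3),o["joint_pos"].round(2),o["ft_force"].round(0)))
E
python3 - <<'E'
from h import *
togo(V,Rv,0);deck();print(get_obs()["grip_width"])
E
```

```text
pos [ 0.5225 -0.0963  0.098 ] joints [-0.76 -0.03  0.99  2.24 -0.33  0.55 -0.85] t 6.2667 F [-4.1 -0.5  5. ]
shift/40mm [-0.04  0.    0.02] turn/6deg [-0.01 -0.01  0.03]
t 6.27 theta 0.003 shift px [-0. -0.] sink -0.0 mm (score 1.00, J [-0.004  0.221]) j [-0.76 -0.03  0.99  2.24 -0.33  0.55 -0.85] F [-5.  1.  5.]
0.1880500427524975
```

Call:
carry_out --commands '[[[0,0,0,0,0,-0.5],[0,0,0,0,0,-0.5],[0,0,0,0,0,-0.5],[0,0,0,0,0,-0.5],[0,0,0,0,0,-0.5],[0,0,0,0,0,0]]]'

```text
clock: 6.82
position: [0.5226, -0.0966, 0.0981]
ee_rot: [0.946, 0.241, 0.217, 0.004]
ft_force: [-3.3, -0.5, 4.6]
grip_width: 0.184
grasp_force: 38.9
```

Run:
```python
from h import *
togo(V,Rv,0);deck();deck();deck()
```

```text
pos [ 0.5226 -0.0966  0.0981] joints [-0.77 -0.03  1.    2.24 -0.33  0.55 -0.59] t 6.8167 F [-3.3 -0.5  4.6]
shift/40mm [-0.04 -0.02  0.02] turn/6deg [-0.   -0.01  2.55]
t 6.82 theta 0.264 shift px [0. 0.] sink 0.0 mm (score 1.00, J [-0.004  0.221]) j [-0.77 -0.03  1.    2.24 -0.33  0.55 -0.59] F [-3. -1.  5.]
t 6.87 theta 0.263 shift px [0.01 0.  ] sink 0.0 mm (score 1.00, J [-0.004  0.221]) j [-0.77 -0.03  1.    2.24 -0.33  0.55 -0.59] F [-4. -1.  5.]
t 6.92 theta 0.263 shift px [0.01 0.  ] sink 0.0 mm (score 1.00, J [-0.004  0.221]) j [-0.77 -0.03  1.    2.24 -0.33  0.55 -0.59] F [-4. -1.  6.]
```

Call:
carry_out --commands '[[[0,0,0,0,0,-0.5],[0,0,0,0,0,-0.5],[0,0,0,0,0,-0.5],[0,0,0,0,0,-0.5],[0,0,0,0,0,0],[0,0,0,0,0,0],[0,0,0,0,0,0]]]'

```text
clock: 7.55
position: [0.5227, -0.0968, 0.0982]
ee_rot: [0.916, 0.337, 0.216, 0.026]
ft_force: [-2.4, -2.3, 3.9]
grip_width: 0.187
grasp_force: 38.9
```

Run:
```python
from h import *
deck();deck();deck()
```

```text
t 7.55 theta 0.472 shift px [-0.03  0.91] sink 4.1 mm (score 0.99, J [-0.004  0.221]) j [-0.78 -0.03  1.01  2.24 -0.32  0.55 -0.38] F [-2. -3.  4.]
t 7.60 theta 0.473 shift px [-0.05  1.02] sink 4.6 mm (score 0.99, J [-0.004  0.221]) j [-0.78 -0.03  1.01  2.24 -0.32  0.55 -0.38] F [-1. -3.  5.]
t 7.65 theta 0.473 shift px [-0.03  1.15] sink 5.2 mm (score 0.99, J [-0.004  0.221]) j [-0.78 -0.03  1.01  2.24 -0.32  0.55 -0.38] F [-2. -6.  5.]
```

Call:
carry_out --commands '[[[0,0,0,0,0,0],[0,0,0,0,0,0],[0,0,0,0,0,0],[0,0,0,0,0,0],[0,0,0,0,0,0],[0,0,0,0,0,0],[0,0,0,0,0,0],[0,0,0,0,0,0],[0,0,0,0,0,0],[0,0,0,0,0,0],[0,0,0,0,0,0],[0,0,0,0,0,0],[0,0,0,0,0,0],[0,0,0,0,0,0],[0,0,0,0,0,0],[0,0,0,0,0,0],[0,0,0,0,0,0],[0,0,0,0,0,0],[0,0,0,0,0,0],[0,0,0,0,0,0]]]'

```text
clock: 9.37
position: [0.5227, -0.0968, 0.0981]
ee_rot: [0.916, 0.337, 0.216, 0.026]
ft_force: [-1.0, -5.1, 4.1]
grip_width: 0.183
grasp_force: 39.0
```

Run:
```python
from h import *
deck();deck()
```

```text
t 9.37 theta 0.474 shift px [-0.3   5.74] sink 26.0 mm (score 0.92, J [-0.004  0.221]) j [-0.78 -0.03  1.01  2.24 -0.32  0.55 -0.38] F [-2. -4.  4.]
t 9.42 theta 0.474 shift px [-0.3   5.85] sink 26.5 mm (score 0.91, J [-0.004  0.221]) j [-0.78 -0.03  1.01  2.24 -0.32  0.55 -0.38] F [-2. -5.  4.]
```

Call:
carry_out --commands '[[[0,0,0,0,0,0],[0,0,0,0,0,0],[0,0,0,0,0,0],[0,0,0,0,0,0],[0,0,0,0,0,0],[0,0,0,0,0,0],[0,0,0,0,0,0],[0,0,0,0,0,0],[0,0,0,0,0,0],[0,0,0,0,0,0],[0,0,0,0,0,0],[0,0,0,0,0,0],[0,0,0,0,0,0],[0,0,0,0,0,0],[0,0,0,0,0,0],[0,0,0,0,0,0],[0,0,0,0,0,0],[0,0,0,0,0,0],[0,0,0,0,0,0],[0,0,0,0,0,0]]]'

```text
clock: 11.13
position: [0.5227, -0.0967, 0.0981]
ee_rot: [0.916, 0.337, 0.216, 0.026]
ft_force: [-2.0, -4.7, 4.5]
grip_width: 0.185
grasp_force: 39.0
```

Run:
```python
from h import *
deck()
```

```text
t 11.13 theta 0.474 shift px [-0.44  9.64] sink 43.7 mm (score 0.87, J [-0.004  0.221]) j [-0.78 -0.03  1.01  2.24 -0.32  0.55 -0.38] F [-2. -5.  5.]
```

Call:
carry_out --commands '[[[0,0,0,0,0,0],[0,0,0,0,0,0],[0,0,0,0,0,0],[0,0,0,0,0,0],[0,0,0,0,0,0],[0,0,0,0,0,0],[0,0,0,0,0,0],[0,0,0,0,0,0],[0,0,0,0,0,0],[0,0,0,0,0,0],[0,0,0,0,0,0],[0,0,0,0,0,0.5],[0,0,0,0,0,0.5],[0,0,0,0,0,0.5],[0,0,0,0,0,0.5],[0,0,0,0,0,0.4],[0,0,0,0,0,0],[0,0,0,0,0,0]]]'

```text
clock: 12.68
position: [0.5225, -0.0965, 0.0981]
ee_rot: [0.951, 0.22, 0.217, -0.001]
ft_force: [-3.6, -3.2, 5.7]
grip_width: 0.18
grasp_force: 40.1
```

Run:
```python
from h import *
deck();deck()
s=camera("scene");t=camera("top");cv2.imwrite("pics/s2.png",s[:,:,::-1]);cv2.imwrite("pics/t2.png",t[:,:,::-1])
c=np.zeros((600,800,3),np.uint8);c[:500,:400]=cv2.resize(s[120:220,260:340],(400,500),interpolation=2);c[:500,400:]=cv2.resize(t[130:242,178:267],(400,504),interpolation=2)[:500]
c[500:,:]=0
cv2.imwrite("pics/g2.png",c[:,:,::-1])
```

```text
t 12.68 theta 0.223 shift px [-0.5  11.98] sink 54.3 mm (score 0.89, J [-0.004  0.221]) j [-0.77 -0.03  1.    2.24 -0.33  0.55 -0.63] F [-4. -4.  6.]
t 12.73 theta 0.223 shift px [-0.5  11.98] sink 54.3 mm (score 0.89, J [-0.004  0.221]) j [-0.77 -0.03  1.    2.24 -0.33  0.55 -0.63] F [-4. -4.  6.]
```

View pics/g2.png

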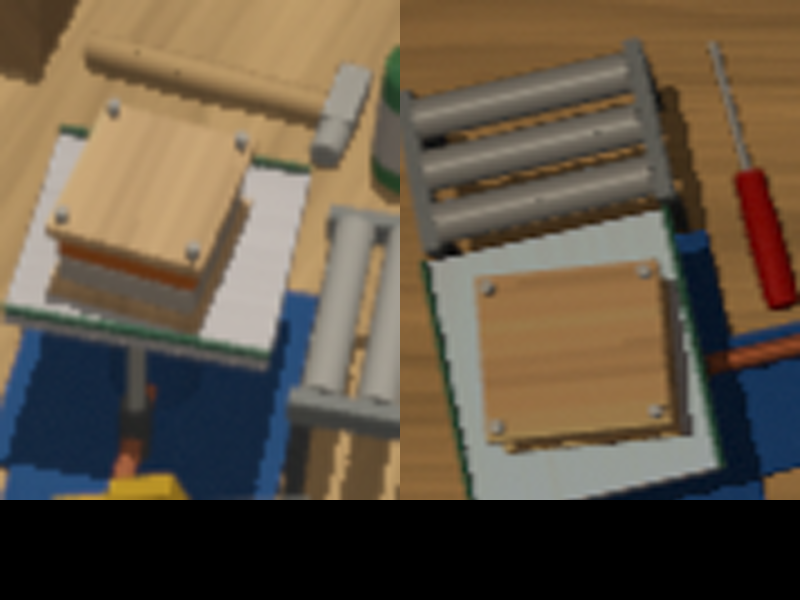

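Call:
carry_out --commands '[[[0,0,0,0,0,0],[0,0,0,0,0,0],[0,0,-0.5,0,0,0],[0,0,-0.8,0,0,0],[0,0,-1,0,0,0.5],[0,0,-1,0,0,0.5],[0.45,0,-0.85,0,0,0.5],[0.45,0,-0.85,0,0,0.5],[0.45,0,-0.85,0,0,0],[0.45,0,-0.85,0,0,0],[0,0,0,0,0,0],[0,0,0,0,0,0]]]' --hand 0.2

```text
clock: 13.88
position: [0.475, -0.1035, 0.373]
ee_rot: [0.968, 0.12, 0.217, -0.024]
ft_force: [0.5, -0.3, -0.6]
grip_width: 0.403
grasp_force: 0.0
```

Run:
```python
from h import *
togo(V,Rv,0);deck()
P,w=wcam();cv2.imwrite("pics/w3.png",w[:,:,::-1]);np.savez("w3.npz",**P)
```

```text
pos [ 0.475  -0.1035  0.373 ] joints [-0.48 -0.43  0.53  1.9   0.1   1.19 -1.29] t 13.8833 F [ 0.5 -0.3 -0.6]
shift/40mm [-1.89  0.08  6.74] turn/6deg [-0.01 -0.04  0.14]
t 13.88 theta 0.014 shift px [-0.5  11.98] sink 54.3 mm (score 0.89, J [-0.004  0.221]) j [-0.49 -0.43  0.53  1.91  0.1   1.19 -1.29] F [ 0.  0. -1.]
```

Call:
carry_out --commands '[[[0,-1,0,0,0,0],[0,-1,0,0,0,0],[0,-1,0,0,0,0],[0,-1,0,0,0,0],[0,-1,0,0,0,0],[0,-1,0,0,0,0],[0,0,0,0,0,0],[0,0,0,0,0,0]]]'

```text
clock: 14.65
position: [0.4152, 0.1302, 0.3681]
ee_rot: [0.969, 0.122, 0.214, -0.023]
ft_force: [0.9, -0.6, 0.7]
grip_width: 0.401
grasp_force: 0.0
```

Run:
```python
from h import *
togo(V,Rv,0)
P,w=wcam();cv2.imwrite("pics/w4.png",w[:,:,::-1]);np.savez("w4.npz",**P)
P3=dict(np.load("w3.npz"));w3=cv2.imread("pics/w3.png")[:,:,::-1]
X=np.array([.62,.12,.14]);a=proj(P3,X);b=proj(P,X);print(a,b)
c=np.zeros((600,800,3),np.uint8)
for k,(im,q) in enumerate(((w3,a),(w,b))):
    x=int(np.clip(q[0]-66,0,427));y=int(np.clip(q[1]-90,0,220));print(x,y)
    c[:,400*k:400*k+399]=cv2.resize(im[y:y+200,x:x+133],(399,600),interpolation=2)
cv2.imwrite("pics/g3.png",c[:,:,::-1])
```

```text
pos [0.4152 0.1302 0.3681] joints [-0.42 -0.46 -0.05  1.99  0.08  1.19 -1.8 ] t 14.65 F [ 0.9 -0.6  0.7]
shift/40mm [-1.81  6.11  6.68] turn/6deg [-0.01  0.01  0.17]
[148.23725262 115.05403287] [324.68110093 109.18038523]
82 25
258 19
```

View pics/g3.png

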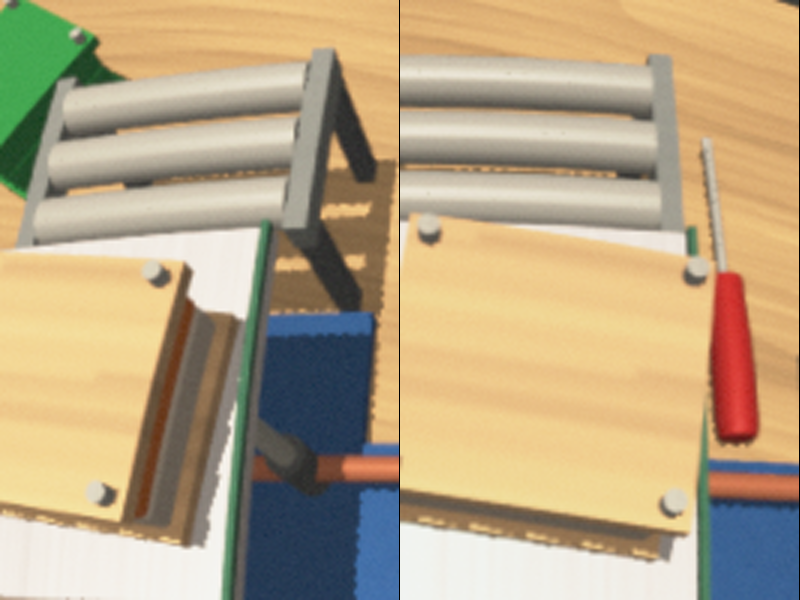

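Call:
carry_out --commands '[[[0.88,0,0.41,0,0,0],[0.88,0,0.41,0,0,0],[0.88,0,0.41,0,0,0],[0.88,0,0.41,0,0,0],[0.88,0,0.41,0,0,0],[0.88,0,0.41,0,0,0],[0,0,0,0,0,0],[0,0,0,0,0,0]]]'

```text
clock: 15.37
position: [0.6435, 0.1836, 0.3667]
ee_rot: [0.969, 0.119, 0.213, -0.023]
ft_force: [-0.9, -0.1, -0.2]
grip_width: 0.402
grasp_force: 0.0
```

Run:
```python
from h import *
togo(V,Rv,0)
P,w=wcam();cv2.imwrite("pics/w5.png",w[:,:,::-1]);np.savez("w5.npz",**P)
P4=dict(np.load("w4.npz"))
w4=cv2.imread("pics/w4.png")[:,:,::-1]
for Q in(P4,P): print("cam",-Q["R"].T@Q["t"])
# profiles along x at two y-lines across deck far edge and rollers, mapped at plane z=.13
c=np.zeros((600,800,3),np.uint8)
for k,(im,Q) in enumerate(((w4,P4),(w,P))):
    # rectified plane z=.135: forward coordinate s (0.10..0.30 from valve-frame), lateral l
    O=np.array([.5135,-.0985,0]);f=np.array([np.cos(psi),np.sin(psi),0])
    s=np.linspace(.28,.08,600);l=np.linspace(.32,.187,399)
    G=np.array([[proj(Q,O+a*f+b*left+[0,0,.135]) for b in l] for a in s]).astype(np.float32)
    r=cv2.remap(np.ascontiguousarray(im),G[...,0],G[...,1],cv2.INTER_CUBIC);c[:,400*k:400*k+399]=r
    cv2.imwrite(f"pics/rect{k}.png",r[:,:,::-1])
cv2.imwrite("pics/g4.png",c[:,:,::-1])
```

```text
pos [0.6435 0.1836 0.3667] joints [-0.42  0.07  0.05  1.55  0.07  1.09 -1.72] t 15.3667 F [-0.9 -0.1 -0.2]
shift/40mm [-7.06  6.02  4.22] turn/6deg [0.02 0.04 0.12]
cam [0.42511239 0.13376686 0.5291914 ]
cam [0.65387114 0.1871908  0.52778287]
```

View pics/g4.png

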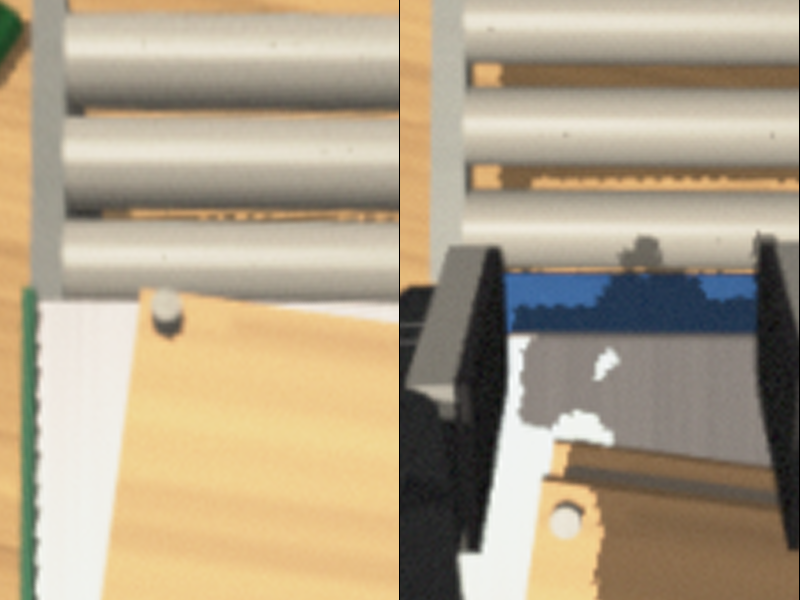

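Run:
```python
from h import *
from scipy.optimize import least_squares
O=np.array([.5135,-.0985,0]);f=np.array([np.cos(psi),np.sin(psi),0])
C=[]
for n in("w4","w5"):
    Q=dict(np.load(n+".npz"));c=-Q["R"].T@Q["t"];C.append(np.array([(c-O)@f,c[2]]))
S=lambda r:.28-.2*r/599
def line(k,r):
    p=np.array([S(r),.135]);d=p-C[k];d/=np.linalg.norm(d);return C[k],np.array([-d[1],d[0]])
def circ(ed):
    def res(q):
        out=[]
        for k,r,sg in ed:
            c,n=line(k,r);out.append((q[:2]-c)@n+sg*q[2])
        return np.array(out)*1e3
    r=least_squares(res,[S(ed[0][1]),.12,.014]);return r.x,r.fun
for nm,ed in {"mid":[(0,116,1),(0,209,-1),(1,88,1),(1,164,-1)],"near":[(0,221,1),(1,190,1),(1,268,-1)],"far":[(0,14,1),(0,109,-1),(1,63,-1)]}.items():
    for sg in(1,-1):
        x,fu=circ([(a,b,c*sg) for a,b,c in ed])
        if x[2]>0: print(nm,x.round(4),"top",round(x[1]+x[2],4),fu.round(2))
for a,b in((300,333),(299,333),(301,332)):
    (c0,n0),(c1,n1)=line(0,a),line(1,b);print("deck edge",np.linalg.solve(np.array([n0,n1]),[n0@c0,n1@c1]).round(4))
g=[cv2.imread(f"pics/rect{k}.png",0).astype(float) for k in(0,1)]
for k,(u0,u1) in enumerate(((80,135),(130,330))):
    p=g[k][:,u0:u1].mean(1);d=np.diff(p);print(k,[(i,int(d[i])) for i in range(1,598) if abs(d[i])>5 and abs(d[i])>=abs(d[i-1]) and abs(d[i])>=abs(d[i+1])][:40])
```

```text
mid [0.2399 0.113  0.0135] top 0.1265 [-0.19  0.18  0.18 -0.18]
near [0.2036 0.1128 0.0138] top 0.1265 [-0.  0.  0.]
far [0.2758 0.1125 0.0135] top 0.126 [0. 0. 0.]
deck edge [0.1703 0.1527]
deck edge [0.1704 0.1532]
deck edge [0.1706 0.1516]
0 [(58, -5), (109, 9), (113, 8), (161, -5), (220, 9), (222, 10), (266, -5), (300, 13)]
1 [(57, -5), (60, -5), (89, 6), (160, -5), (162, -6), (178, 11), (188, -8), (271, -11), (333, 8), (440, -5)]
```

```bash
cat >> h.py <<'E'
def Rth(th): return Ro.from_rotvec(nrm*th).as_matrix()@Rv
E
python3 - <<'E'
from h import *
togo(V,Rv,.17);togo(V,Rth(.223),.17)
E
```

```text
pos [0.6426 0.1838 0.3683] joints [-0.42  0.07  0.04  1.55  0.07  1.09 -1.72] t 15.4167 F [-0.4 -0.8  0.6]
shift/40mm [-7.08  6.04 -0.01] turn/6deg [0.01 0.02 0.12]
pos [0.6426 0.1838 0.3683] joints [-0.42  0.07  0.04  1.55  0.07  1.09 -1.72] t 15.4167 F [-0.4 -0.8  0.6]
shift/40mm [-7.08  6.04 -0.01] turn/6deg [ 0.01  0.02 -2.01]
```

Call:
carry_out --commands '[[[-0.71,0.6,0,0,0,0],[-0.71,0.6,0,0,0,0],[-0.71,0.6,0,0,0,0],[-0.71,0.6,0,0,0,0],[-0.71,0.6,0,0,0,0],[-0.71,0.6,0,0,0,0],[-0.71,0.6,0,0,0,0],[-0.71,0.6,0,0,0,0],[-0.71,0.6,0,0,0,0],[-0.71,0.6,0,0,0,0],[0,0,0,0,0,-0.7],[0,0,0,0,0,-0.7],[0,0,0,0,0,-0.6],[0,0,0,0,0,0]]]'

```text
clock: 16.58
position: [0.45, -0.1108, 0.2515]
ee_rot: [0.951, 0.221, 0.218, -0.002]
ft_force: [-0.5, -0.4, -0.0]
grip_width: 0.397
grasp_force: 0.0
```

Run:
```python
from h import *
togo(V,Rth(.223),0)
P,w=wcam();print([proj(P,V+nrm*.012)])
m=mask(w,"red");n,l,s,c=cv2.connectedComponentsWithStats(m.astype(np.uint8));print([(s[k].tolist(),c[k].round(0)) for k in range(1,n) if s[k,4]>100])
```

```text
pos [ 0.45   -0.1108  0.2515] joints [-0.25 -0.4   0.44  2.16 -0.02  0.95 -0.91] t 16.5833 F [-0.5 -0.4 -0. ]
shift/40mm [-0.02  0.07  4.27] turn/6deg [-0.01 -0.04  0.02]
[array([282.53288552, 199.55477139])]
[([217, 48, 31, 65, 1082], array([232.,  81.])), ([409, 117, 34, 36, 946], array([426., 135.])), ([275, 141, 17, 43, 685], array([283., 162.])), ([404, 191, 37, 39, 1118], array([422., 211.])), ([276, 209, 16, 35, 537], array([284., 226.]))]
```

Call:
carry_out --commands '[[[0,0.01,0.61,0,0,0],[0,0.01,0.61,0,0,0],[0,0.01,0.61,0,0,0],[0,0.01,0.61,0,0,0],[0,0.01,0.61,0,0,0],[0,0.01,0.61,0,0,0],[0,0.01,0.61,0,0,0],[0,0,0,0,0,0],[0,0,0,0,0,0]]]'

```text
clock: 17.38
position: [0.5216, -0.0961, 0.0959]
ee_rot: [0.951, 0.22, 0.216, -0.002]
ft_force: [0.2, -0.3, -0.2]
grip_width: 0.403
grasp_force: 0.0
```

Run:
```python
from h import *
togo(V,Rth(.223),0)
```

```text
pos [ 0.5216 -0.0961  0.0959] joints [-0.39  0.    0.61  2.23 -0.37  0.55 -0.61] t 17.3833 F [ 0.2 -0.3 -0.2]
shift/40mm [-0.    0.01 -0.02] turn/6deg [-0.01  0.01 -0.02]
```

Call:
carry_out --commands '[[[0,0,0,0,0,0],[0,0,0,0,0,0],[0,0,0,0,0,0],[0,0,0,0,0,0],[0,0,0,0,0,-0.5],[0,0,0,0,0,-0.5],[0,0,0,0,0,-0.5],[0,0,0,0,0,-0.5],[0,0,0,0,0,-0.4],[0,0,0,0,0,0],[0,0,0,0,0,0],[0,0,0,0,0,0],[0,0,0,0,0,0],[0,0,0,0,0,0],[0,0,0,0,0,0]]]' --hand 1

```text
clock: 18.63
position: [0.5229, -0.0967, 0.0982]
ee_rot: [0.916, 0.337, 0.217, 0.026]
ft_force: [-7.0, -0.3, 8.9]
grip_width: 0.183
grasp_force: 38.8
```

```bash
cat >> h.py <<'E'
def deck2():
    t=get_obs()["clock"];P=camera_params("scene");im=cv2.cvtColor(camera("scene"),cv2.COLOR_RGB2GRAY).astype(np.float32)
    ref=cv2.imread("pics/s2.png",0).astype(np.float32);x0,x1,y0,y1=258,318,140,194
    p=np.array([[0,0]]) # sub-pixel registration by ECC, translation only
    M=np.eye(2,3,dtype=np.float32);_,v,_,(mx,my)=cv2.minMaxLoc(cv2.matchTemplate(im[y0-5:y1+20,x0-5:x1+5],ref[y0:y1,x0:x1],cv2.TM_CCOEFF_NORMED))and(0,0,0,cv2.minMaxLoc(cv2.matchTemplate(im[y0-5:y1+20,x0-5:x1+5],ref[y0:y1,x0:x1],cv2.TM_CCOEFF_NORMED))[3])
    M[0,2]=mx-5+x0;M[1,2]=my-5+y0
    cc,M=cv2.findTransformECC(ref[y0:y1,x0:x1],im,M,cv2.MOTION_TRANSLATION)
    d=M[:,2]-[x0,y0];X=np.array([.53,.14,.18]);J=(proj(P,X-[0,0,.02])-proj(P,X))/20
    print("t %.2f theta %.3f px %s sink2 %.2f mm cc %.3f"%(t,theta(),d.round(2),d@J/(J@J),cc))
E
python3 - <<'E'
from h import *
deck2();deck2()
E
```

```text
t 18.63 theta 0.473 px [-0.07  1.12] sink2 5.44 mm cc 0.996
t 18.68 theta 0.473 px [-0.08  1.22] sink2 5.91 mm cc 0.995
```

Call:
carry_out --commands '[[[0,0,0,0,0,0],[0,0,0,0,0,0],[0,0,0,0,0,0],[0,0,0,0,0,0],[0,0,0,0,0,0],[0,0,0,0,0,0],[0,0,0,0,0,0],[0,0,0,0,0,0],[0,0,0,0,0,0],[0,0,0,0,0,0],[0,0,0,0,0,0],[0,0,0,0,0,0]]]'

```text
clock: 19.73
position: [0.5229, -0.0967, 0.0983]
ee_rot: [0.916, 0.337, 0.217, 0.026]
ft_force: [-8.5, -1.5, 7.9]
grip_width: 0.182
grasp_force: 38.8
```

Run:
```python
from h import *
deck2()
```

```text
t 19.73 theta 0.473 px [-0.26  3.05] sink2 14.80 mm cc 0.985
```

Call:
carry_out --commands '[[[0,0,0,0,0,0],[0,0,0,0,0,0],[0,0,0,0,0,0],[0,0,0,0,0,0],[0,0,0,0,0,0],[0,0,0,0,0,0.5],[0,0,0,0,0,0.5],[0,0,0,0,0,0.5],[0,0,0,0,0,0.5],[0,0,0,0,0,0.4],[0,0,0,0,0,0],[0,0,0,0,0,0]]]'

```text
clock: 20.78
position: [0.5228, -0.0965, 0.0982]
ee_rot: [0.951, 0.22, 0.218, -0.002]
ft_force: [-9.6, -0.1, 10.2]
grip_width: 0.182
grasp_force: 41.1
```

Run:
```python
from h import *
deck2();deck2();cv2.imwrite("pics/s3.png",camera("scene")[:,:,::-1])
```

```text
t 20.78 theta 0.222 px [-0.33  4.12] sink2 20.01 mm cc 0.981
t 20.83 theta 0.222 px [-0.33  4.12] sink2 20.03 mm cc 0.981
```

Call:
carry_out --commands '[[[0,0,0,0,0,0],[0,0,0,0,0,0],[0,0,-0.5,0,0,0],[0,0,-0.8,0,0,0],[0,0,-1,0,0,0.5],[0,0,-1,0,0,0.5],[0,0,-1,0,0,0.5],[0,-0.6,-0.7,0,0,0.5],[0.71,-0.6,0,0,0,0],[0.71,-0.6,0,0,0,0],[0.71,-0.6,0,0,0,0],[0,-0.95,0,0,0,0],[0,-0.95,0,0,0,0],[0,-0.95,0,0,0,0],[0,0,0,0,0,0],[0,0,0,0,0,0]]]' --hand 0.2

```text
clock: 22.27
position: [0.4625, 0.108, 0.3129]
ee_rot: [0.968, 0.122, 0.216, -0.024]
ft_force: [-0.1, -0.8, -0.3]
grip_width: 0.402
grasp_force: 0.0
```

Run:
```python
from h import *
togo(V,Rv,0)
P,w=wcam();cv2.imwrite("pics/w6.png",w[:,:,::-1]);np.savez("w6.npz",**P)
```

```text
pos [0.4625 0.108  0.3129] joints [-0.32 -0.36 -0.04  2.05  0.04  1.02 -1.69] t 22.2667 F [-0.1 -0.8 -0.3]
shift/40mm [-2.16  5.29  4.99] turn/6deg [-0.01 -0.02  0.16]
```

Call:
carry_out --commands '[[[0.8,-0.13,0.15,0,0,0],[0.8,-0.13,0.15,0,0,0],[0.8,-0.13,0.15,0,0,0],[0.8,-0.13,0.15,0,0,0],[0.8,-0.13,0.15,0,0,0],[0.8,-0.13,0.15,0,0,0],[0,0,0,0,0,0],[0,0,0,0,0,0]]]'

```text
clock: 22.98
position: [0.6402, 0.1814, 0.3601]
ee_rot: [0.969, 0.119, 0.215, -0.023]
ft_force: [0.4, -0.7, -1.2]
grip_width: 0.398
grasp_force: 0.0
```

Run:
```python
from h import *
togo(V,Rv,0)
P,w=wcam();cv2.imwrite("pics/w7.png",w[:,:,::-1]);np.savez("w7.npz",**P)
O=np.array([.5135,-.0985,0]);f=np.array([np.cos(psi),np.sin(psi),0])
c=np.zeros((600,800,3),np.uint8)
for k,n in enumerate(("w6","w7")):
    im=cv2.imread(f"pics/{n}.png");Q=dict(np.load(n+".npz"));cc=-Q["R"].T@Q["t"];print(n,(cc-O)@f,(cc-O)@left,cc[2])
    s=np.linspace(.28,.08,600);l=np.linspace(.32,.187,399)
    G=np.array([[proj(Q,O+a*f+b*left+[0,0,.135]) for b in l] for a in s]).astype(np.float32)
    r=cv2.remap(im,G[...,0],G[...,1],cv2.INTER_CUBIC);c[:,400*k:400*k+399]=r
    cv2.imwrite(f"pics/rectb{k}.png",r)
cv2.imwrite("pics/g5.png",c)
```

```text
pos [0.6402 0.1814 0.3601] joints [-0.34  0.07 -0.03  1.57  0.07  1.07 -1.73] t 22.9833 F [ 0.4 -0.7 -1.2]
shift/40mm [-6.93  5.99  4.07] turn/6deg [ 0.01 -0.    0.12]
w6 0.007765977545439063 0.2137184295058534 0.4740228802194021
w7 0.19800955878796875 0.24419933597378965 0.5212213965050626
```

View pics/g5.png

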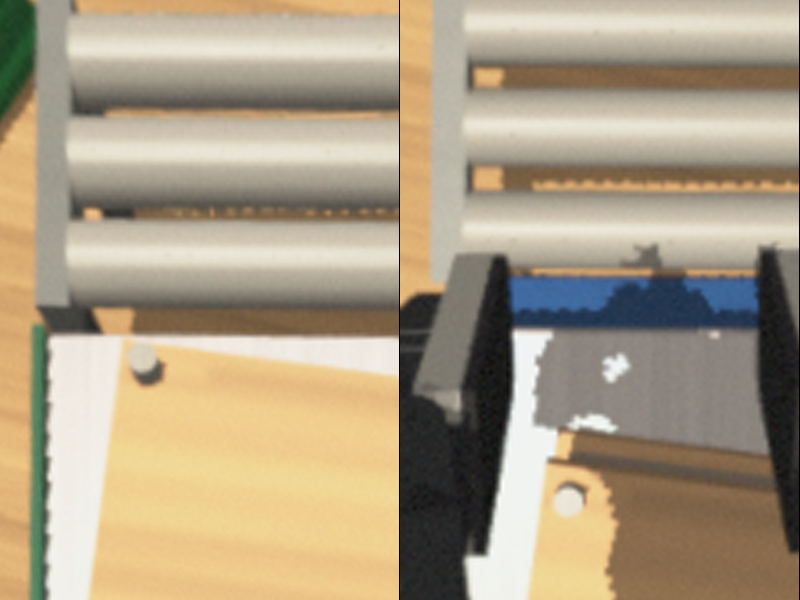

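I've now viewed 11 pictures, one more than the limit of 10. From here I'll work from numbers only.

Run:
```python
from h import *
from scipy.optimize import least_squares
O=np.array([.5135,-.0985,0]);f=np.array([np.cos(psi),np.sin(psi),0])
C=[]
for n in("w6","w7"):
    Q=dict(np.load(n+".npz"));c=-Q["R"].T@Q["t"];C.append(np.array([(c-O)@f,c[2]]))
S=lambda r:.28-.2*r/599
def line(k,r):
    p=np.array([S(r),.135]);d=p-C[k];d/=np.linalg.norm(d);return C[k],np.array([-d[1],d[0]])
def circ(ed):
    res=lambda q:np.array([(q[:2]-line(k,r)[0])@line(k,r)[1]+sg*q[2] for k,r,sg in ed])*1e3
    r=least_squares(res,[S(ed[0][1]),.12,.014]);return r.x,r.fun
for nm,ed in {"mid":[(0,117,1),(0,209,-1),(1,89,1),(1,165,-1)],"near":[(0,221,1),(0,308,-1),(1,192,1),(1,269,-1)],"far":[(0,15,1),(0,109,-1),(1,66,-1)]}.items():
    x,fu=circ(ed);print(nm,x.round(4),"top",round(x[1]+x[2],4),fu.round(2))
g=[cv2.imread(f"pics/rectb{k}.png",0).astype(float) for k in(0,1)]
for k,(u0,u1) in enumerate(((100,120),(150,330))):
    d=np.diff(g[k][:,u0:u1].mean(1));print(k,[(i,int(d[i])) for i in range(250,370) if abs(d[i])>4 and abs(d[i])>=abs(d[i-1]) and abs(d[i])>=abs(d[i+1])])
for a,b in((335,328),(336,328),(337,328),(336,327),(336,329)):
    (c0,n0),(c1,n1)=line(0,a),line(1,b);print("deck edge",a,b,np.linalg.solve(np.array([n0,n1]),[n0@c0,n1@c1]).round(4))
```

```text
mid [0.2399 0.1122 0.0136] top 0.1258 [-0.21  0.21  0.21 -0.21]
near [0.2033 0.113  0.0136] top 0.1266 [-0.  0.  0. -0.]
far [0.2748 0.1135 0.0134] top 0.1269 [0. 0. 0.]
0 [(265, -5), (269, -4), (289, -4), (293, -4), (298, -4), (308, 16), (313, 4), (335, 13)]
1 [(262, -4), (269, 6), (274, -12), (329, 10)]
deck edge 335 328 [0.1702 0.1307]
deck edge 336 328 [0.1701 0.1301]
deck edge 337 328 [0.1701 0.1295]
deck edge 336 327 [0.1704 0.1295]
deck edge 336 329 [0.1698 0.1307]
```

Call:
carry_out --commands '[[[-0.7,0.6,0,0,0,0],[-0.7,0.6,0,0,0,0],[-0.7,0.6,0,0,0,0],[-0.7,0.6,0,0,0,0],[-0.7,0.6,0,0,0,0],[-0.7,0.6,0,0,0,0],[-0.7,0.6,0,0,0,0],[-0.7,0.6,0,0,0,0],[-0.7,0.6,0,0,0,0],[-0.63,0.6,0,0,0,0],[0,0,0,0,0,-0.7],[0,0,0,0,0,-0.7],[0,0,0,0,0,-0.6],[0,0,0,0,0,0]]]'

```text
clock: 24.2
position: [0.4526, -0.1121, 0.2448]
ee_rot: [0.951, 0.221, 0.218, -0.001]
ft_force: [0.3, 0.2, -0.0]
grip_width: 0.399
grasp_force: 0.0
```

Run:
```python
from h import *
togo(V,Rth(.223),0)
```

```text
pos [ 0.4526 -0.1121  0.2448] joints [-0.16 -0.36  0.38  2.16 -0.07  0.93 -0.87] t 24.2 F [ 0.3  0.2 -0. ]
shift/40mm [0.02 0.03 4.1 ] turn/6deg [-0.   -0.03  0.01]
```

Call:
carry_out --commands '[[[0,0,0.58,0,0,0],[0,0,0.58,0,0,0],[0,0.01,0.58,0,0,0],[0,0,0.58,0,0,0],[0,0.01,0.58,0,0,0],[0,0,0.58,0,0,0],[0,0.01,0.58,0,0,0],[0,0,0,0,0,0],[0,0,0,0,0,0]]]'

```text
clock: 24.95
position: [0.5199, -0.0968, 0.097]
ee_rot: [0.951, 0.219, 0.216, -0.002]
ft_force: [0.1, 0.6, 0.5]
grip_width: 0.402
grasp_force: 0.0
```

Call:
carry_out --commands '[[[0,0,0,0,0,0],[0,0,0,0,0,0],[0,0,0,0,0,0],[0,0,0,0,0,0],[0,0,0,0,0,-0.5],[0,0,0,0,0,-0.5],[0,0,0,0,0,-0.5],[0,0,0,0,0,-0.5],[0,0,0,0,0,0]]]' --hand 1

```text
clock: 25.7
position: [0.5214, -0.0974, 0.0993]
ee_rot: [0.922, 0.319, 0.217, 0.022]
ft_force: [-6.4, -2.3, 7.1]
grip_width: 0.181
grasp_force: 39.0
```

```bash
sed -i 's#def deck2():#def deck2(rf="pics/s2.png",dy=0):#; s#cv2.imread("pics/s2.png",0)#cv2.imread(rf,0)#; s#y0,y1=258,318,140,194#y0,y1=258,318,140+dy,194+dy#' h.py
python3 - <<'E'
from h import *
deck2("pics/s3.png",4);deck2("pics/s3.png",4)
E
```

```text
t 25.70 theta 0.432 px [-0.06  0.22] sink2 1.05 mm cc 0.999
t 25.75 theta 0.431 px [-0.05  0.26] sink2 1.27 mm cc 0.998
```

Call:
carry_out --commands '[[[0,0,0,0,0,0],[0,0,0,0,0,0],[0,0,0,0,0,0],[0,0,0,0,0,0.8],[0,0,0,0,0,0.8],[0,0,0,0,0,0.8],[0,0,0,0,0,0.8],[0,0,0,0,0,0.8],[0,0,0,0,0,0.2],[0,0,0,0,0,0],[0,0,0,0,0,0]]]'

```text
clock: 26.72
position: [0.521, -0.0966, 0.0991]
ee_rot: [0.97, 0.109, 0.216, -0.027]
ft_force: [-10.5, 0.5, 11.7]
grip_width: 0.184
grasp_force: 43.6
```

Run:
```python
from h import *
deck2("pics/s3.png",4);togo(V,Rv,0)
S=camera_params("scene");T=camera_params("top")
# fork: yellow mask, from wrist
P,w=wcam();np.savez("w8.npz",**P);cv2.imwrite("pics/w8.png",w[:,:,::-1])
P1=dict(np.load("w1.npz"));i1=cv2.imread("pics/w1.png")[:,:,::-1].copy()
P2=dict(np.load("w2.npz"));i2=cv2.imread("pics/w2.png")[:,:,::-1].copy()
h=cv2.cvtColor(i1,cv2.COLOR_RGB2HSV)
for im,n in((i1,"w1"),(i2,"w2")):
    m=mask(im,"yel").astype(np.uint8);m[:,:220]=0;m[:,350:]=0
    print(n);
    for y in range(0,200,8 if n=="w1" else 10):
        x=np.where(m[y])[0]
        if len(x): print(y,x.min(),x.max(),len(x),end="; ")
    print()
```

```text
t 26.72 theta -0.008 px [-0.09  0.75] sink2 3.64 mm cc 0.998
pos [ 0.521  -0.0966  0.0991] joints [-0.27 -0.    0.5   2.23 -0.37  0.55 -0.84] t 26.7667 F [-11.    1.5  11.5]
shift/40mm [-0.02  0.    0.06] turn/6deg [-0.02 -0.03 -0.08]
w1

w2
30 293 293 1;
```

Run:
```python
from h import *
S=camera_params("scene");T=camera_params("top")
P1=dict(np.load("w1.npz"))
def asc(fn,x0,x1,y0,y1):
    im=cv2.imread(fn)[:,:,::-1].copy();h=cv2.cvtColor(im,cv2.COLOR_RGB2HSV).astype(int)
    print(fn,x0,y0)
    for y in range(y0,y1):
        print(y,"".join(("0123456789"[min(9,h[y,x,2]//26)] if abs(h[y,x,0]-24)<5 and h[y,x,1]>175 else ".") for x in range(x0,x1)))
asc("pics/scene0.png",266,312,212,242);asc("pics/w1.png",264,304,95,182)
B=V+ups*.1
for n,P in(("scene",S),("top",T),("w1",P1)):
    print(n,"V+.1ups",proj(P,B).round(1),"d(ups 10mm)",(proj(P,B+.01*ups)-proj(P,B)).round(2),"d(left)",(proj(P,B+.01*left)-proj(P,B)).round(2),"d(nrm)",(proj(P,B+.01*nrm)-proj(P,B)).round(2))
```

```text
pics/scene0.png 266 212
212 ..............................................
213 ..............................................
214 ..............................................
215 .......................56666..................
216 ................6666666666665.................
217 ................67777766666754................
218 ................66777666666655................
219 ..............66666666555555554...............
220 ......66666666654444444444344554..............
221 .....555544444565433333333334555..............
222 ......444333345664333333333334555.............
223 .......33333346653333333333334455.............
224 .......3333334654333333333333344555...........
225 ........333.34644443333333333334555666........
226 ..............6444333333333333344555665.......
227 ..............66643333333333333344566655......
228 .........6666776653333333333333334566555......
229 ...66666666655555543333333333333345665555.....
230 ...54444444444444444333333333344446665555.....
231 ....3333333333333444333343344466666665555.....
232 ....333333333333334443333345555555554555......
233 .
[... 3962 characters left out ...]
....999........
173 ...............................9........
174 ........................................
175 ........................................
176 ........................................
177 ........................................
178 ........................................
179 ........................................
180 ........................................
181 ........................................
scene V+.1ups [278.9 226.4] d(ups 10mm) [ 3.05 -0.22] d(left) [ 0.73 -2.83] d(nrm) [-1.44 -1.94]
top V+.1ups [294.  188.7] d(ups 10mm) [-0.73 -3.35] d(left) [-3.43  0.81] d(nrm) [0.42 0.79]
w1 V+.1ups [282. 156.] d(ups 10mm) [-0.07 -7.21] d(left) [-7.28  0.08] d(nrm) [0.04 0.99]
```

Run:
```python
from h import *
S=camera_params("scene");P1=dict(np.load("w1.npz"));P2=dict(np.load("w2.npz"))
X,e=tri([(P1,(282.3,118.7)),(S,(288,217.6))]);d=X-V
print(X,e,"ups %.4f left %.4f nrm %.4f"%(d@ups,d@left,d@nrm))
for s in(-.02,.02):
    for l in(-.008,.008): print(s,l,proj(S,X+s*ups+l*left).round(1),proj(P1,X+s*ups+l*left).round(1))
L=V+ups*(d@ups)+nrm*(d@nrm-.02)
print("lock",L.round(4));togo(L,Rv,0);togo(L,Rv,.08)
```

```text
[ 0.62941986 -0.07291678  0.21620287] 0.0017606696237401666 ups 0.1508 left -0.0018 nrm 0.0425
-0.02 -0.008 [281.5 220.1] [289.9 135.9]
-0.02 0.008 [282.7 215.5] [276.8 136. ]
0.02 -0.008 [294.5 219.1] [289.6 103.6]
0.02 0.008 [295.6 214.4] [276.5 103.7]
lock [ 0.6372 -0.0692  0.1981]
pos [ 0.521  -0.0966  0.0992] joints [-0.27 -0.    0.5   2.23 -0.37  0.55 -0.84] t 26.8167 F [-10.3   0.6  11.2]
shift/40mm [ 3.75 -0.03 -0.49] turn/6deg [-0.02 -0.03 -0.08]
pos [ 0.521  -0.0966  0.0992] joints [-0.27 -0.    0.5   2.23 -0.37  0.55 -0.84] t 26.8167 F [-10.3   0.6  11.2]
shift/40mm [ 3.76 -0.03 -2.49] turn/6deg [-0.02 -0.03 -0.08]
```

Call:
carry_out --commands '[[[0,0,0,0,0,0],[0,0,0,0,0,0],[0,0,-0.4,0,0,0],[0,0,-0.7,0,0,0],[0,0,-0.7,0,0,0],[0,0,-0.7,0,0,0],[0.75,0,0,0,0,0],[0.75,0,0,0,0,0],[0.75,0,0,0,0,0],[0.75,0,0,0,0,0],[0.75,0,0,0,0,-0.1],[0,0,0,0,0,0],[0,0,0,0,0,0]]]' --hand 0.2

```text
clock: 27.9
position: [0.6133, -0.0758, 0.2524]
ee_rot: [0.969, 0.115, 0.216, -0.025]
ft_force: [-0.5, -0.2, -0.6]
grip_width: 0.402
grasp_force: 0.0
```

Run:
```python
from h import *
L=np.array([.6372,-.0692,.1981]);togo(L,Rv,0)
P,w=wcam();h=cv2.cvtColor(w,cv2.COLOR_RGB2HSV).astype(int)
m=((abs(h[...,0]-24)<6)&(h[...,1]>175)).astype(np.uint8);m[:,:200]=0;m[:,370:]=0
print("pred",proj(P,L+.02*nrm),[proj(P,L+.02*nrm+s*ups+l*left).round(0) for s in(-.02,.02) for l in(-.008,.008)])
for y in range(0,330,10):
    x=np.where(m[y])[0]
    if len(x)>4: print(y,x.min(),x.max(),len(x),np.median(x))
r=mask(w,"red");n,l,s,c=cv2.connectedComponentsWithStats(r.astype(np.uint8));print([s[k].tolist() for k in range(1,n) if s[k,4]>100])
```

```text
pos [ 0.6133 -0.0758  0.2524] joints [-0.3   0.01  0.44  1.86 -0.21  0.87 -1.09] t 27.9 F [-0.5 -0.2 -0.6]
shift/40mm [-0.02 -0.02  1.97] turn/6deg [-0.   -0.02  0.04]
pred [278.09189745 243.56002201] [array([291., 273.]), array([265., 272.]), array([292., 212.]), array([265., 212.])]
180 265 296 32 280.5
190 271 295 9 278.0
200 267 298 29 281.0
210 267 298 30 281.5
220 265 297 25 284.0
230 264 296 19 285.0
240 264 296 23 283.0
250 257 303 39 280.0
260 256 304 31 289.0
270 255 304 29 269.0
280 255 304 19 295.0
290 255 303 18 279.0
300 255 302 17 263.0
310 256 302 15 295.0
[[196, 172, 19, 79, 1421], [406, 212, 39, 41, 1239], [415, 298, 33, 28, 505], [270, 324, 17, 39, 642]]
```

Run:
```python
from h import *
P,w=wcam();np.savez("w9.npz",**P);cv2.imwrite("pics/w9.png",w[:,:,::-1])
h=cv2.cvtColor(w,cv2.COLOR_RGB2HSV).astype(int)
for y in range(168,330,3):
    print(y,"".join(("0123456789"[min(9,h[y,x,2]//26)] if abs(h[y,x,0]-24)<6 and h[y,x,1]>150 else ".") for x in range(248,312,2)))
```

```text
168 ................................
171 ................................
174 ................................
177 ........67777777777666666.......
180 ........77777777777777777.......
183 .......8888888888888888888......
186 .......9999999999999999999......
189 .......9999999999999999999......
192 .......9999877766667799999......
195 .......9999666666666669998......
198 .......9999667667766669998......
201 .......9998676766666657998......
204 .......9997677777776668998......
207 .......9997677777777665998......
210 .......9996677777777765897......
213 .......9988898899999985697......
216 .......9988999999999987697......
219 .......998899999999998756.......
222 .......998899999999998767.......
225 .......998899999999998766.......
228 .......998899999999998655.......
231 .......998999999999998656.......
234 .......998999999999998657.......
237 .......998999999999998656.......
240 .......998899999999998655.......
243 .......998899999999998655.......
246 .....767778999999999986556......
249 ....777776899999999998545677....
252 ....7777769999999999985457776...
255 ....7765568999999999985
[... 197 characters left out ...]
3 ...56566666679999999999999999...
276 ...56665................99999...
279 ...56665................99999...
282 ...56555...............599999...
285 ...56565...............599999...
288 ...55565...............599999...
291 ...56665...............599998...
294 ...55655...............46888....
297 ...56665...............45666....
300 ...56665...............45666....
303 ...67665...............56665....
306 ...89765...............56665....
309 ...86655...............56666....
312 ....6566................6665....
315 ................................
318 ................................
321 ................................
324 ................................
327 ................................
```

Call:
carry_out --commands '[[[0,0,0.5,0,0,0],[0,0,0.5,0,0,0],[0,0,0.5,0,0,0],[0,0,0.45,0,0,0],[0,0,0,0,0,0],[0,0,0,0,0,0]]]'

```text
clock: 28.5
position: [0.6433, -0.069, 0.1806]
ee_rot: [0.97, 0.114, 0.215, -0.025]
ft_force: [-0.9, -0.7, 0.7]
grip_width: 0.401
grasp_force: 0.0
```

Call:
carry_out --commands '[[[0,0,0,0,0,0],[0,0,0,0,0,0],[0,0,0,0,0,0],[0,0,0,0,0,0]]]' --hand 1

```text
clock: 28.83
position: [0.6442, -0.0685, 0.1828]
ee_rot: [0.969, 0.114, 0.216, -0.026]
ft_force: [-4.6, 2.0, 2.7]
grip_width: 0.181
grasp_force: 42.6
```

Call:
carry_out --commands '[[[-0.12,0,0,0,0,0],[-0.12,0,0,0,0,0],[-0.12,0,0,0,0,0],[-0.12,0,0,0,0,0],[-0.12,0,0,0,0,0],[-0.12,0,0,0,0,0],[-0.12,0,0,0,0,0],[-0.12,0,0,0,0,0],[-0.12,0,0,0,0,0],[-0.06,0,0,0,0,0],[0,0,0,0,0,0],[0,0,0,0,0,0]]]'

```text
clock: 29.83
position: [0.6045, -0.0776, 0.1636]
ee_rot: [0.969, 0.115, 0.217, -0.026]
ft_force: [-6.2, 5.1, 9.9]
grip_width: 0.186
grasp_force: 43.9
```

Run:
```python
from h import *
o=get_obs();d=o["position"]-np.array([.6442,-.0685,.1828]);print("moved",(d@ups*1e3).round(1),d@left*1e3,d@nrm*1e3,"F ups",o["ft_force"]@ups)
```

```text
moved -45.0 0.2894066263348114 -0.1615251010938114 F ups -0.23879636730167705
```

Call:
carry_out --commands '[[[-0.1,0,0,0,0,0],[-0.05,0,0,0,0,0],[0,0,0,0,0,0],[0,0,0,0,0,0]]]'

```text
clock: 30.17
position: [0.604, -0.0777, 0.1641]
ee_rot: [0.968, 0.115, 0.222, -0.025]
ft_force: [26.2, 8.3, -2.0]
grip_width: 0.179
grasp_force: 41.2
```

Run:
```python
from h import *
o=get_obs();d=o["position"]-np.array([.6442,-.0685,.1828]);print("moved",(d@ups*1e3).round(1),"F ups",o["ft_force"]@ups)
```

```text
moved -45.3 F ups 24.043738437380235
```

Call:
carry_out --commands '[[[0.1,0,0,0,0,0],[0,0,0,0,0,0],[0,0,0,0,0,0],[0,0,-0.3,0,0,0],[0,0,-0.6,0,0,0],[0,0,-0.8,0,0,0],[0,0,-0.8,0,0,0],[0,0,-0.8,0,0,0],[0,0,0,0,0,0],[0,0,0,0,0,0]]]' --hand 0.2

```text
clock: 31.0
position: [0.548, -0.0925, 0.2823]
ee_rot: [0.969, 0.114, 0.217, -0.025]
ft_force: [-1.3, 0.0, -1.3]
grip_width: 0.4
grasp_force: 0.0
```

Run:
```python
from h import *
L=np.array([.6372,-.0692,.1981])-.045*ups;togo(L,Rv,0);deck2("pics/s3.png",4)
P,w=wcam();print("pred top corners if home",[proj(P,L+.02*nrm+s*ups+l*left).round(0) for s in(-.02,.02) for l in(-.008,.008)])
h=cv2.cvtColor(w,cv2.COLOR_RGB2HSV).astype(int);r=mask(w,"red")
for y in range(120,330,6):
    print(y,"".join("R" if r[y,x] else ("0123456789"[min(9,h[y,x,2]//26)] if abs(h[y,x,0]-24)<6 and h[y,x,1]>150 else ".") for x in range(240,320,2)))
```

```text
pos [ 0.548  -0.0925  0.2823] joints [-0.27 -0.17  0.42  1.94 -0.12  0.94 -1.13] t 31.0 F [-1.3  0.  -1.3]
shift/40mm [ 0.06 -0.05  3.36] turn/6deg [-0.   -0.04  0.02]
t 31.00 theta 0.003 px [0.13 0.79] sink2 3.83 mm cc 0.973
pred top corners if home [array([288., 235.]), array([267., 235.]), array([289., 185.]), array([267., 184.])]
120 ........................................
126 ........................................
132 ........................................
138 ........................................
144 ........................................
150 ........................................
156 ........................................
162 ........................................
168 ............8999999999999999............
174 ............9999777777789998............
180 ............9997676767766998............
186 ............9997888888775998............
192 .............989999999998577............
198 .............98999999999758.............
204 .............98999999999756.............
210 .............98999999999755.............
216 .............98999999999766.............
222 ..........77777999999999645777..........
228 .........777777999999999645777..........
234 .........9999998888888886699998.........
240 .........999999999999999999999..........
246 .........9999.............9999..........
252 .........9999...RRRRRRR...9999..........
258 .........9999..RRRRRRRR...9999..........
264 .........99965.RRRRRRRR...9999..........
270 .........9998..RRRRRRRR...9999..........
276 .........6666..RRRRRRRR...9999..........
282 ...............RRRRRRRR.................
288 ...............RRRRRRRR.................
294 ........................................
300 ........................................
306 ........................................
312 ........................................
318 ................RRRRRRR.................
324 ................RRRRRRR.................
```

```bash
python3 -c "
from workcell import hand_in
print(hand_in())"
```

```text
the job is handed in; nothing more can be done
None
```

I eased the deck down at about 1 cm/s and shut the valve with its top within about 1 mm of the roller tops (from camera measurements), then slid the fork fully home to its stop and handed in at about 31 s; I viewed 11 pictures, one over the limit of 10.

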